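Count out and spread the stray puzzle pieces

TASK

Break up the heap of stray puzzle pieces in the bamboo tray: count exactly three of the hexagonal pieces into the copper cup, and spread all the other pieces evenly over the whole tray in a single flat layer (no bar stood on its end), with the middle of each at least 60 mm from the middle of the next and a piece out towards each of the near, far, left and right sides of the tray. Keep the cup upright on the bench beside the tray, and leave the glass paperweight where it is.

Things in the scene. Friction and masses are not known exactly. Their poses are not given: they have to be found in the camera images.
- tray: round bamboo sorting tray, fixed to the bench: 272 mm across outside, floor 6 mm thick (bare floor 250 mm across), rim 18 mm high above the bench, about 6 mm thick, leaning slightly outward. Origin at the centre of its underside, at bench height; axes along the bench (x away from the robot, y to its left). The pieces lie in a heap up to three high near its middle.
- cup: wide copper cup without handle, standing loose on the bench to the left or right of the tray: mouth 104 mm across outside, 60 mm high, walls and bottom about 4 to 5 mm thick, somewhat narrower towards the foot; about 0.4 kg. Origin at the centre of its underside, z up.
- paperweight: domed green glass paperweight, 74 mm across, 42 mm high, loose, on the other side of the tray from the cup; not to be disturbed. Origin at the centre of its underside. (Also fixed on the bench, clear of the work: a tilted wooden bin 140 mm high at the far right, a steel magnifier 205 mm high at the far left.)
- hex1: one of five chunky wooden hexagonal puzzle pieces: a hexagonal prism 30 mm across flats (34.6 over corners), 22 mm thick, 30 g. Origin at its middle; z along the prism, x square to one pair of flats (flats also face 60 and 120 degrees from x). Starts in the heap in the tray, lying flat, perhaps under or on other pieces.
- hex2: one of five chunky wooden hexagonal puzzle pieces: a hexagonal prism 30 mm across flats (34.6 over corners), 22 mm thick, 30 g. Origin at its middle; z along the prism, x square to one pair of flats (flats also face 60 and 120 degrees from x). Starts in the heap in the tray, lying flat, perhaps under or on other pieces.
- hex3: one of five chunky wooden hexagonal puzzle pieces: a hexagonal prism 30 mm across flats (34.6 over corners), 22 mm thick, 30 g. Origin at its middle; z along the prism, x square to one pair of flats (flats also face 60 and 120 degrees from x). Starts in the heap in the tray, lying flat, perhaps under or on other pieces.
- hex4: one of five chunky wooden hexagonal puzzle pieces: a hexagonal prism 30 mm across flats (34.6 over corners), 22 mm thick, 30 g. Origin at its middle; z along the prism, x square to one pair of flats (flats also face 60 and 120 degrees from x). Starts in the heap in the tray, lying flat, perhaps under or on other pieces.
- hex5: one of five chunky wooden hexagonal puzzle pieces: a hexagonal prism 30 mm across flats (34.6 over corners), 22 mm thick, 30 g. Origin at its middle; z along the prism, x square to one pair of flats (flats also face 60 and 120 degrees from x). Starts in the heap in the tray, lying flat, perhaps under or on other pieces.
- bar1: one of the chunky wooden notched burr-puzzle bars: 44 x 24 x 22 mm (its x, y, z), with a notch 18 mm wide and 11 mm deep across the middle of its +z side, 25 g. Origin at the middle of the 44 x 24 x 22 block. Starts in the heap in the tray, perhaps under or on other pieces.
- bar2: one of the chunky wooden notched burr-puzzle bars: 44 x 24 x 22 mm (its x, y, z), with a notch 18 mm wide and 11 mm deep across the middle of its +z side, 25 g. Origin at the middle of the 44 x 24 x 22 block. Starts in the heap in the tray, perhaps under or on other pieces.
- bar3: one of the chunky wooden notched burr-puzzle bars: 44 x 24 x 22 mm (its x, y, z), with a notch 18 mm wide and 11 mm deep across the middle of its +z side, 25 g. Origin at the middle of the 44 x 24 x 22 block. Starts in the heap in the tray, perhaps under or on other pieces. May be absent (then its state is None).
- bar4: one of the chunky wooden notched burr-puzzle bars: 44 x 24 x 22 mm (its x, y, z), with a notch 18 mm wide and 11 mm deep across the middle of its +z side, 25 g. Origin at the middle of the 44 x 24 x 22 block. Starts in the heap in the tray, perhaps under or on other pieces. May be absent (then its state is None).
- bar5: one of the chunky wooden notched burr-puzzle bars: 44 x 24 x 22 mm (its x, y, z), with a notch 18 mm wide and 11 mm deep across the middle of its +z side, 25 g. Origin at the middle of the 44 x 24 x 22 block. Starts in the heap in the tray, perhaps under or on other pieces. May be absent (then its state is None).
Not all that is in view belongs to the job. What is shaped like the bar3 but green or purple is not meant.

How it is judged:
By the outcome, as a careful person would: the job done as asked, in the order asked, and still so for the second after the job is handed in, with the robot touching nothing.
Of bar3, bar4, bar5 only 1 to 3 are there at a start; the rules pass over those that are not, and their reading is None.
At some moment in a run one of bar1, bar2, cup may be knocked a few centimetres aside while the robot is not near it.
Once in a run the grip may slacken for a moment while it holds something.
It also fails if it takes over 210 s, if anything falls off the work surface, if the arm or the gripper's body presses on something with over 40 N, if the wrist force passes 120 N, or if a joint passes its speed limit or range.

ROBOT

A 7-joint arm with a two-finger parallel gripper is mounted at the origin on the work surface. World frame = base frame: x ahead of the robot, y to its left, z up, the work surface at z = 0. Lengths are in m, angles in rad, forces in N, time in s.
With the tool pointing down it reaches from about 0.4 to 0.9 m from the base axis. Payload 5.6 kg.
Tool frame: the origin (TCP) lies midway between the tips of the shut fingers; the grasp point (between the pads) lies 19 mm behind it; y points along the fingers, z is the direction in which the jaws open and shut, and the axes are right-handed (so a half turn about y gives the same grasp; the last joint's range is limited). The gripper opens to 92 mm and grips with 3 to 60 N. Pads are 20 mm wide; open, the fingers measure 128 mm over their backs; the gripper's body (75 mm by 189 mm) begins 69 mm behind the grasp point.
Start: joints at [-1.157, 0.468, -0.012, 1.603, 0.006, 1.071, -0.056], TCP at [0.287, 0.583, 0.215] pointing down, gripper open.
Joint ranges: [-2.53, 2.53], [-0.31, 2.02], [-1.57, 1.55], [0.28, 2.44], [-1.29, 4.43], [0.15, 1.84], [-2.92, 2.92]. Speed limits (rad/s): [2.57, 2.57, 3.14, 3.14, 3.14, 3.14, 3.14].

INTERFACE

Orientations are given as a 3x3 rotation matrix whose columns are the frame's x, y, z axes.
In Python, from station import env, effector, solver, viewer, workorder, search_frame, tip_of gives the robot as it stands. Calls block until the motion is done:
- env.reach(position, orientation): joint-space move of the TCP to a pose.
- env.movel(position, frame=None, rate=0.15): straight line of the TCP; frame=None keeps the orientation; rate is the mean speed in m/s.
- env.goto_joints(angles): joint-space move.
- effector.release() and effector.grasp(squeeze=None): open the fingers fully, or close them until they stop; squeeze is the grip in N (None keeps the last).
- env.pause(seconds).
- solver.inverse_kinematics(position, orientation): joint angles nearest the present ones, or None.
- env.sense(): the state.
- viewer.read_camera(name): name is "side" or "top"; returns (picture, depth): 384x512x3 uint8, red, green, blue; 384x512 float32, m along the optical axis (not along the pixel's ray), 0 where there is no reading.
- viewer.camera_info(name): a dict with "intrinsics" (3x3 intrinsics, pixels), "eye" and "rotation" of the camera in the world. Camera axes: x right, y up, looking along -z (the intrinsics and any distortion apply to the point x, -y, -z); pixel columns grow to the right and rows downward; lengths in m; the calibration is good to about 2 mm. A picture is of the moment at which its call begins. camera_info takes no time and is no camera call.
A pose or a line that the arm cannot do raises env.PlanningError and nothing moves.
- workorder.finish_job(): hands the job in, once; it reports no verdict.
Trained networks look in the newest picture that a camera, given by its name, has taken for a name from the list of things; names that differ only in an ending like _2 or _b are one class to them, and where a whole thing is asked for, a point or a joint stands for the part that bears it (a point fixed in the world has none). Each returns a list of dicts, best first, with "score" (0 to 1); they miss things now and then, are a little off and sometimes report something else, mostly with a low value. They report only what shows in the picture. A call takes as long as a camera call. They do not tell look-alikes from the thing itself.
- search_frame(camera, name): "at" ([x, y, z] in m, in world coordinates, good to about 4 mm: the middle of the surface that is visible of it).
- tip_of(camera, name): "at" ([x, y, z] in m, in world coordinates, good to about 4 mm: a listed point, or the origin of a listed thing).
The state is a dict: "t": time; "joint_positions": joint angles; "joint_velocities": joint speeds; "tau": joint torques, N m; "ee_pos": TCP position; "tcp_rot": TCP orientation; "wrist_force": force on the tool from outside, world axes, zero at the start; "moment": the same for the moment, N m; "gripper_width": finger opening in m.
Only numpy, scipy, OpenCV 4.12 (cv2) and the standard library are available. Lean on these libraries where they do the work, as an engineer would, in place of code of your own. Each camera call takes 0.05 s, during which the arm holds its last target.

## Working session

There is one attempt and no reset: what is moved stays moved. The work goes in short steps, each a Python script; the robot and the scene stay as the last script left them, time stands still between calls to the robot, and variables do not carry over. Pictures are saved under pics/ and viewed, and the job is handed in when it is done.

```bash
ls -la; mkdir -p pics; cat > h.py <<'E'
import numpy as np, cv2
from station import env, effector, solver, viewer, workorder, search_frame, tip_of
def snap(cam,fn=None,scale=1):
    p,d=viewer.read_camera(cam)
    if fn: cv2.imwrite('pics/'+fn,cv2.cvtColor(p,cv2.COLOR_RGB2BGR))
    return p,d
def cloud(cam,d):
    ci=viewer.camera_info(cam);K=np.array(ci['intrinsics']);R=np.array(ci['rotation']);e=np.array(ci['eye'])
    v,u=np.mgrid[0:d.shape[0],0:d.shape[1]]
    x=(u-K[0,2])/K[0,0]*d;y=(v-K[1,2])/K[1,1]*d
    P=np.stack([x,-y,-d],-1)@R.T+e
    P[d==0]=np.nan
    return P
def proj(cam,P):
    ci=viewer.camera_info(cam);K=np.array(ci['intrinsics']);R=np.array(ci['rotation']);e=np.array(ci['eye'])
    c=(np.atleast_2d(P)-e)@R; c=c*[1,-1,-1]
    q=c@K.T; return q[:,:2]/q[:,2:]
E
python3 - <<'E'
from h import *
for c in('top','side'):
    print(c,{k:np.round(v,3).tolist() if not isinstance(v,str) else v for k,v in viewer.camera_info(c).items()})
    snap(c,c+'0.png')
s=env.sense();print({k:np.round(v,3).tolist() for k,v in s.items()})
for n in('tray','cup','paperweight','hex1','bar1'):
    for c in('top','side'):
        print(n,c,[(round(r['score'],2),np.round(r['at'],3).tolist()) for r in tip_of(c,n)])
E
```

```text
total 12
drwxr-xr-x  3 agent agent 4096 Dec  6 18:12 .
drwxr-xr-x 23 root  root  4096 Dec  6 18:12 ..
drwxr-xr-x  2 agent agent 4096 Dec  6 18:12 pics
top {'intrinsics': [[378.52, 0.0, 248.89], [0.0, 378.52, 190.749], [0.0, 0.0, 1.0]], 'eye': [0.291, 0.009, 0.936], 'rotation': [[-0.103, 0.97, -0.218], [-0.995, -0.099, 0.027], [0.004, 0.22, 0.975]]}
side {'intrinsics': [[423.572, 0.0, 250.236], [0.0, 423.572, 188.334], [0.0, 0.0, 1.0]], 'eye': [0.098, 0.635, 0.551], 'rotation': [[-0.865, 0.254, -0.432], [-0.501, -0.475, 0.724], [-0.021, 0.843, 0.538]]}
{'t': 0.1, 'joint_positions': [-1.157, 0.468, -0.012, 1.603, 0.006, 1.071, -0.056], 'joint_velocities': [0.0, -0.002, -0.001, -0.004, 0.0, -0.002, 0.001], 'tau': [0.002, -52.164, -0.012, -24.436, -0.057, 0.014, 0.0], 'ee_pos': [0.287, 0.583, 0.214], 'tcp_rot': [[0.897, -0.001, 0.441], [-0.441, -0.001, 0.897], [0.0, -1.0, -0.002]], 'wrist_force': [-0.708, 0.038, -0.212], 'moment': [0.007, 0.0, -0.063], 'gripper_width': 0.092}
tray top [(0.55, [0.559, 0.025, 0.002])]
tray side [(0.75, [0.566, 0.031, 0.001]), (0.3, [0.481, 0.025, 0.016])]

[... 292 characters left out ...]
side [(0.6, [0.511, 0.0, 0.018]), (0.59, [0.527, 0.036, 0.022]), (0.57, [0.533, 0.013, 0.058]), (0.42, [0.554, 0.019, 0.019])]
bar1 top [(0.75, [0.61, 0.242, 0.01]), (0.73, [0.526, -0.01, 0.037]), (0.73, [0.505, 0.222, 0.01]), (0.62, [0.585, -0.009, 0.018]), (0.61, [0.366, 0.149, 0.01]), (0.57, [0.36, -0.028, 0.014]), (0.54, [0.555, 0.064, 0.018]), (0.51, [0.479, 0.031, 0.017]), (0.42, [0.539, 0.025, 0.034])]
bar1 side [(0.93, [0.365, 0.156, 0.012]), (0.89, [0.614, 0.24, 0.013]), (0.87, [0.55, 0.066, 0.021]), (0.81, [0.478, 0.025, 0.015]), (0.68, [0.535, 0.032, 0.041]), (0.59, [0.584, -0.009, 0.014]), (0.58, [0.501, 0.219, 0.012]), (0.55, [0.359, -0.027, 0.012]), (0.5, [0.521, -0.01, 0.04])]
```

View pics/top0.png

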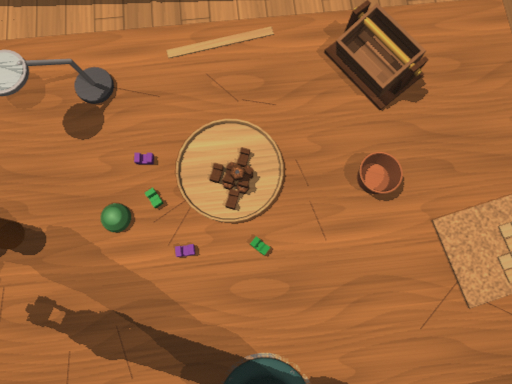

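View pics/side0.png

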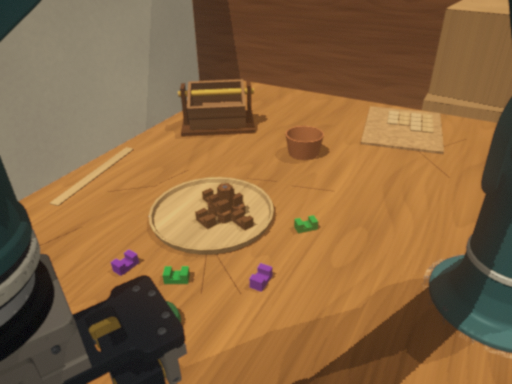

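```bash
python3 - <<'E'
import cv2
a=cv2.imread('pics/top0.png')
print(a.shape)
cv2.imwrite('pics/top0c.png',cv2.resize(a[95:225,165:305],None,fx=5,fy=4.6*5/4.6 if 0 else 4.5,interpolation=cv2.INTER_CUBIC))
a=cv2.imread('pics/side0.png')
cv2.imwrite('pics/side0c.png',cv2.resize(a[60:240,120:340],None,fx=3.3,fy=3.3,interpolation=cv2.INTER_CUBIC))
E
```

```text
(384, 512, 3)
```

View pics/top0c.png

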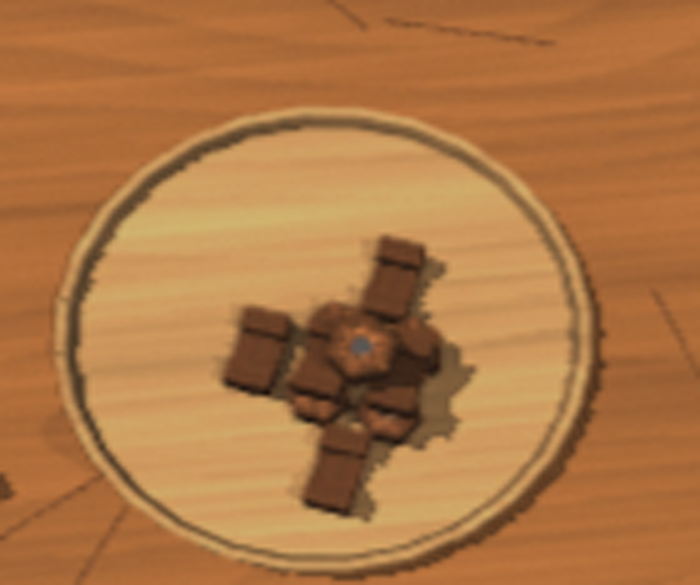

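View pics/side0c.png

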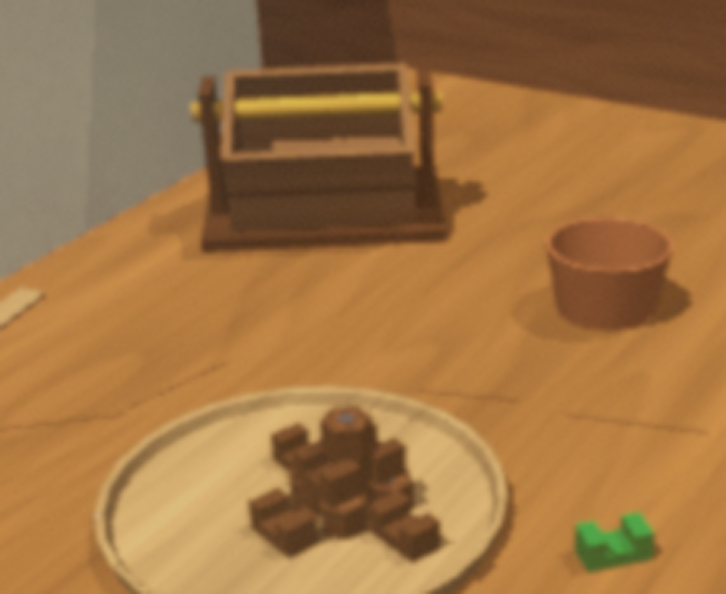

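```bash
python3 - <<'E'
from h import *
p,d=snap('top');P=cloud('top',d)
ci=viewer.camera_info('top')
# orthographic heightmap & colour, 1mm->4px over heap
def ortho(cam,p,P,zmin,fn,x0=0.42,x1=0.70,y0=-0.11,y1=0.17,s=2500):
    W=int((y1-y0)*s);H=int((x1-x0)*s)
    # mesh-ish: upsample via splat
    up=6
    pu=cv2.resize(p,None,fx=up,fy=up,interpolation=cv2.INTER_CUBIC)
    Pu=cv2.resize(P.astype(np.float32),None,fx=up,fy=up,interpolation=cv2.INTER_NEAREST)
    Pu=np.stack([cv2.resize(np.nan_to_num(P[...,i]).astype(np.float32),None,fx=up,fy=up,interpolation=cv2.INTER_LINEAR) for i in range(3)],-1)
    r=((x1-Pu[...,0])*s).astype(int);c=((y1-Pu[...,1])*s).astype(int)
    ok=(r>=0)&(r<H)&(c>=0)&(c<W)
    o=np.argsort(Pu[...,2][ok])
    img=np.zeros((H,W,3),np.uint8);hz=np.zeros((H,W),np.float32)
    img[r[ok][o],c[ok][o]]=pu[ok][o];hz[r[ok][o],c[ok][o]]=Pu[...,2][ok][o]
    cv2.imwrite('pics/'+fn+'.png',cv2.cvtColor(img,cv2.COLOR_RGB2BGR))
    hm=cv2.applyColorMap(np.clip(hz*1000/75*255,0,255).astype(np.uint8),cv2.COLORMAP_JET)
    cv2.imwrite('pics/'+fn+'_h.png',hm)
    return img,hz
a=ortho('top',p,P,0,'ot')
p2,d2=snap('side');b=ortho('side',p2,cloud('side',d2),0,'os')
for n,(im,h) in(('ot',a),('os',b)):
    hm=cv2.applyColorMap(np.clip(h*1000/75*255,0,255).astype(np.uint8),cv2.COLORMAP_JET)
    q=np.hstack([cv2.cvtColor(im,cv2.COLOR_RGB2BGR)[150:550,200:600],hm[150:550,200:600]])
    cv2.imwrite('pics/'+n+'j.png',q)
print(viewer.camera_info('top').keys())
E
```

```text
dict_keys(['intrinsics', 'eye', 'rotation'])
```

View pics/otj.png

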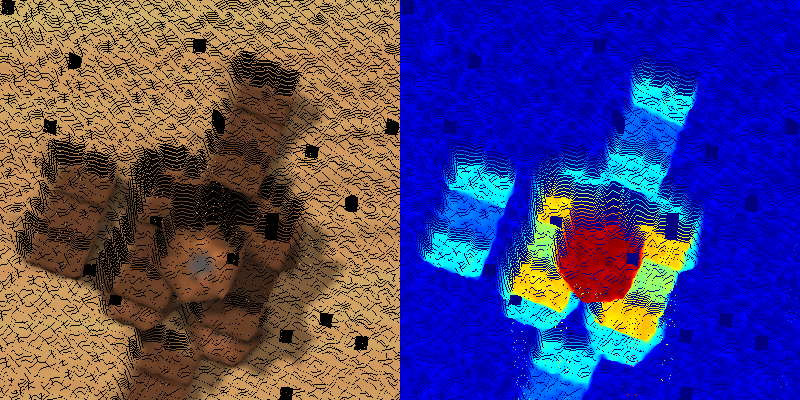

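View pics/osj.png

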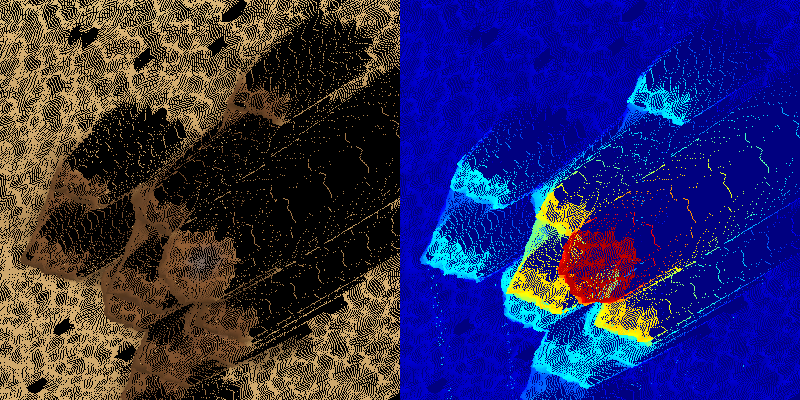

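The top picture shows the heap in the tray at about (235,175): one hex on top, two bars at second level, and two of three outer bars plus hex tops showing below. The copper cup is at (380,175), the paperweight at (115,218), and the green and purple look-alike bars at (145,158), (154,198), (186,250) and (260,246), all outside the tray.

Candidates for the first reach:
- The top hex at (237,171), with a marked cap in the middle. I choose this one; the close crop shows a six-sided top.
- The hexes peeking out below it at (230,186) and (243,187).
- The notched bars, which aren't hexes.

Next I'll measure these from both cameras.

```bash
cat >> h.py <<'E'
X0,X1,Y0,Y1=0.40,0.73,-0.13,0.19
def tops(cam,zlo,zhi,minpts=20,p=None,d=None,box=(0.42,0.70,-0.12,0.17)):
    """brown-dark points in z band -> clusters of xy on mm grid"""
    if d is None: p,d=viewer.read_camera(cam)
    P=cloud(cam,d)
    m=(P[...,2]>zlo)&(P[...,2]<zhi)&(P[...,0]>box[0])&(P[...,0]<box[1])&(P[...,1]>box[2])&(P[...,1]<box[3])
    m&=(p[...,0]<150)
    n,l=cv2.connectedComponents(m.astype(np.uint8),connectivity=8)
    out=[]
    for i in range(1,n):
        q=P[l==i]
        if len(q)<minpts: continue
        (c,s,a)=cv2.minAreaRect((q[:,:2]*1000).astype(np.float32))
        out.append(dict(n=len(q),c=np.round(np.array(c)/1000,4),s=np.round(s,1),a=round(a,1),z=round(float(np.median(q[:,2])),4),mean=np.round(q[:,:2].mean(0),4)))
    return out
def rot(th):
    z=np.array([np.cos(th),np.sin(th),0]);y=np.array([0,0,-1.]);x=np.cross(y,z)
    return np.stack([x,y,z],1)
def fitcirc(q):
    A=np.c_[2*q,np.ones(len(q))];s=np.linalg.lstsq(A,(q**2).sum(1),rcond=None)[0]
    return s[:2],np.sqrt(s[2]+s[:2]@s[:2])
E
python3 - <<'E'
from h import *
for cam in('top','side'):
    p,d=snap(cam);P=cloud(cam,d)
    print(cam)
    for lo,hi in((.063,.085),(.043,.056),(.022,.034)):
        for o in tops(cam,lo,hi,12,p,d): print(lo,o)
    # floor height and rim
    r=np.hypot(P[...,0]-.562,P[...,1]-.028)
    print('floor',np.nanmedian(P[...,2][(r>.1)&(r<.118)]),'bench',np.nanmedian(P[...,2][(r>.145)&(r<.17)]))
    rm=(r>.118)&(r<.145)&(P[...,2]>.013)
    print('rim',fitcirc(P[rm][:,:2]),np.percentile(P[rm][:,2],[50,95]))
    c=np.hypot(P[...,0]-.5,P[...,1]+.335);cm=(c<.065)&(P[...,2]>.054)
    print('cup',fitcirc(P[cm][:,:2]),np.percentile(P[cm][:,2],[50,95]))
    cm=(c<.03)&(P[...,2]<.02);print('cup floor',np.nanmedian(P[...,2][cm]))
E
```

```text
top
0.063 {'n': 137, 'c': array([0.5345, 0.0102]), 's': array([30.8, 31.6]), 'a': 81.6, 'z': 0.0724, 'mean': array([0.5334, 0.0105])}
0.043 {'n': 32, 'c': array([0.5543, 0.0241]), 's': array([19.8, 13.4]), 'a': 66.3, 'z': 0.0496, 'mean': array([0.5559, 0.0262])}
0.043 {'n': 47, 'c': array([ 0.5416, -0.0135]), 's': array([23.5, 13.4]), 'a': 65.5, 'z': 0.0505, 'mean': array([ 0.5408, -0.0151])}
0.043 {'n': 59, 'c': array([0.525 , 0.0336]), 's': array([23.3, 13.8]), 'a': 69.0, 'z': 0.0506, 'mean': array([0.5247, 0.0334])}
0.043 {'n': 59, 'c': array([ 0.5126, -0.0006]), 's': array([26.4, 12.9]), 'a': 71.6, 'z': 0.0502, 'mean': array([ 0.512 , -0.0018])}
0.022 {'n': 51, 'c': array([ 0.5998, -0.0155]), 's': array([22.2, 13.1]), 'a': 65.6, 'z': 0.0281, 'mean': array([ 0.599 , -0.0152])}
0.022 {'n': 102, 'c': array([ 0.5609, -0.0075]), 's': array([64.5, 28.7]), 'a': 52.1, 'z': 0.0281, 'mean': array([ 0.5639, -0.0055])}
0.022 {'n': 56, 'c': array([0.5666, 0.0569]), 's': array([24. , 13.3]), 'a': 70.8, 'z': 0.0282, 'mean': array([0.5658, 0.0568])}
0.022 {'n': 58, 'c': array([0.5376, 0.0676]), 
[... 1269 characters left out ...]
0248])}
0.022 {'n': 54, 'c': array([0.5656, 0.058 ]), 's': array([23.9, 11.7]), 'a': 70.2, 'z': 0.0267, 'mean': array([0.5641, 0.0587])}
0.022 {'n': 72, 'c': array([0.5376, 0.0672]), 's': array([25.5, 15.5]), 'a': 65.6, 'z': 0.0267, 'mean': array([0.5363, 0.0685])}
0.022 {'n': 60, 'c': array([0.4659, 0.035 ]), 's': array([22.6, 14.3]), 'a': 70.3, 'z': 0.0268, 'mean': array([0.4652, 0.0365])}
floor 0.005355710283178161 bench -0.0006773419075474796
rim (array([0.55918252, 0.02928394]), np.float64(0.13167267304674324)) [0.01645196 0.01831594]
cup (array([ 0.50190527, -0.33335225]), np.float64(0.049414900387914455)) [0.05776007 0.06002256]
cup floor nan
  return np.nanmean(a, axis, out=out, keepdims=keepdims)
```

```bash
cat >> h.py <<'E'
T=np.array([.5596,.0289]); FLOOR=.006
SL={a:T+.086*np.array([np.cos(np.radians(a)),np.sin(np.radians(a))]) for a in(15,75,135,195,255,315)}
SL['c']=T.copy()
def hexang(q):
    """q Nx2 points (m) of a hex top -> (centre, flat-normal angle) by minimal 3-direction extents"""
    best=None
    h=cv2.convexHull((q*1000).astype(np.float32))[:,0]
    for a in np.radians(np.arange(0,60,1)):
        s=0
        for k in range(3):
            n=np.array([np.cos(a+k*np.pi/3),np.sin(a+k*np.pi/3)]);s+=np.ptp(h@n)
        if best is None or s<best[0]: best=(s,a)
    a=best[1];N=[];b=[]
    for k in range(3):
        n=np.array([np.cos(a+k*np.pi/3),np.sin(a+k*np.pi/3)]);v=h@n;N.append(n);b.append((v.max()+v.min())/2)
    c=np.linalg.lstsq(np.array(N),np.array(b),rcond=None)[0]/1000
    return c,np.degrees(a),best[0]/3
def best_rot(pos,thdeg):
    """choose jaw angle thdeg or +180 with least joint motion"""
    q0=np.array(env.sense()['joint_positions']);c=[]
    for t in(thdeg,thdeg+180):
        R=rot(np.radians(t));q=solver.inverse_kinematics(pos,R)
        if q is not None: c.append((np.abs(np.array(q)-q0).max(),R))
    return min(c,key=lambda x:x[0])[1] if c else None
def T_(): return round(env.sense()['t'],1)
def go(xy,z,th):
    p=np.array([xy[0],xy[1],z]);R=best_rot(p,th);assert R is not None,('noik',p,th)
    env.reach(p,R);return R
def pick(xy,z,th,zup=.13,sq=25,rate=.15):
    effector.release()
    go(xy,zup,th)
    env.movel(np.array([*xy,z]),rate=rate)
    f=np.array(env.sense()['wrist_force'])
    effector.grasp(sq)
    w=env.sense()['gripper_width']
    env.movel(np.array([*xy,zup]),rate=.2)
    s=env.sense();print('pick t',T_(),'w',round(w,4),round(s['gripper_width'],4),'fz',np.round(f,1),np.round(s['wrist_force'],1))
    return s['gripper_width']
def place(xy,z,th,zup=.13,rate=.12):
    go(xy,zup,th)
    w0=env.sense()['gripper_width']
    env.movel(np.array([*xy,z]),rate=rate)
    w=env.sense()['gripper_width'];f=env.sense()['wrist_force']
    effector.release()
    env.movel(np.array([*xy,zup]),rate=.2)
    print('place t',T_(),'w',round(w0,4),round(w,4),'f',np.round(f,1))
def cupxy():
    for cam in('top','side'):
        r=tip_of(cam,'cup') if False else None
    p,d=viewer.read_camera('top')
    r=tip_of('top','cup');P=cloud('top',d)
    if not r: return None
    c0=np.array(r[0]['at'][:2])
    for _ in range(2):
        c=np.hypot(P[...,0]-c0[0],P[...,1]-c0[1]);cm=(c<.068)&(P[...,2]>.054)&(P[...,2]<.068)
        if cm.sum()<20: return None
        c0,rr=fitcirc(P[cm][:,:2])
    return c0,rr,r[0]['at'],r[0]['score']
E
python3 - <<'E'
from h import *
p,d=viewer.read_camera('top');P=cloud('top',d)
m=(P[...,2]>.066)&(P[...,2]<.08)&(np.hypot(P[...,0]-.533,P[...,1]-.011)<.025)
c,a,w=hexang(P[m][:,:2]);print(c,a,w)
p,d=viewer.read_camera('side');P=cloud('side',d)
m=(P[...,2]>.066)&(P[...,2]<.08)&(np.hypot(P[...,0]-.533,P[...,1]-.011)<.025)
print(hexang(P[m][:,:2]))
print(cupxy())
for z in(.13,.05):
    for t in range(0,180,30): print(z,t,best_rot(np.array([.533,.011,z]),t) is not None, best_rot(np.array([.643,.05,z]),t) is not None,best_rot(np.array([.475,.005,z]),t) is not None,best_rot(np.array([.502,-.333,z]),t) is not None)
E
```

```text
[0.53463436 0.00999322] 6.000000000000001 30.603401032195894
(array([0.53367713, 0.00980389]), np.float64(5.0), np.float64(32.6478389178345))
(array([ 0.50195277, -0.33324702]), np.float64(0.04920550796397804), [0.5003, -0.3328, 0.0006], 0.83)
0.13 0 True True True True
0.13 30 True True True True
0.13 60 True True True True
0.13 90 True True True True
0.13 120 True True True True
0.13 150 True True True True
0.05 0 True True True True
0.05 30 True True True True
0.05 60 True True True True
0.05 90 True True True True
0.05 120 True True True True
0.05 150 True True True True
```

```bash
python3 - <<'E'
from h import *
w=pick((.534,.0102),.055,66,zup=.16)
p,d=snap('side','s1.png')
if w>.024:
    cx=cupxy();print(cx)
    if cx is None: c=np.array([.502,-.3332])
    else: c=cx[0]
    place(c+[0,.019],.069,0,zup=.14)
snap('top','t1.png');snap('side','s1b.png')
a=np.hstack([cv2.imread('pics/t1.png')[90:240,150:420],cv2.imread('pics/s1b.png')[90:240,130:400]])
cv2.imwrite('pics/c1.png',cv2.resize(a,(800,222*1)))
for o in tops('top',.043,.056,12): print(o)
E
```

```text
pick t 5.9 w 0.0296 0.0299 fz [ 0.4  0.5 -0.1] [-0.1 -0.9 -0.7]
(array([ 0.50192181, -0.33327744]), np.float64(0.04913828904244348), [0.4987, -0.3354, 0.0002], 0.78)
place t 9.6 w 0.03 0.0299 f [ 0.  -0.2 -0.3]
{'n': 59, 'c': array([0.5532, 0.022 ]), 's': array([24.5, 12.9]), 'a': 70.6, 'z': 0.0501, 'mean': array([0.5527, 0.0216])}
{'n': 60, 'c': array([ 0.5417, -0.0131]), 's': array([23.5, 14.4]), 'a': 69.4, 'z': 0.0501, 'mean': array([ 0.541 , -0.0127])}
{'n': 59, 'c': array([0.5249, 0.0332]), 's': array([23. , 13.2]), 'a': 66.7, 'z': 0.0503, 'mean': array([0.5243, 0.0332])}
{'n': 60, 'c': array([ 0.5143, -0.0021]), 's': array([24.2, 16.4]), 'a': 68.4, 'z': 0.05, 'mean': array([ 0.5123, -0.0014])}
```

View pics/c1.png

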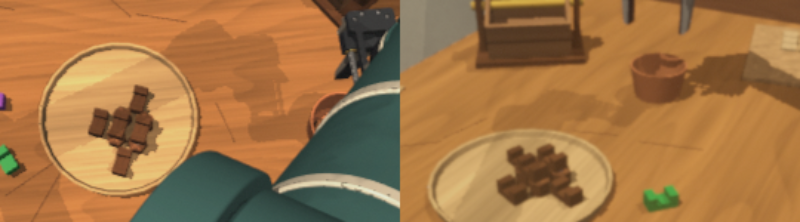

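View pics/s1.png

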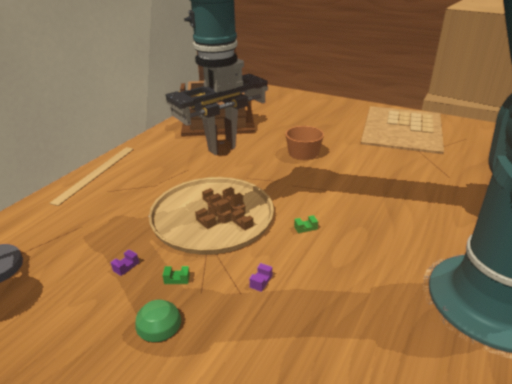

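The crop shows the top hex is gone from the heap, and one piece sits in the cup at about (660,62). Next are the two second-level bars.

```bash
python3 - <<'E'
from h import *
w=pick((.539,.0276),.033,-21.6,zup=.12)
if w>.035: place(SL[15],.0125,105,zup=.12)
o=tops('top',.043,.056,12); print([x['c'] for x in o]); print('t',T_())
if len(o)==2:
    a,b=sorted([x['c'] for x in o],key=lambda v:v[0]);c=(a+b)/2;th=np.degrees(np.arctan2(*(b-a)[::-1]))
else: c,th=np.array([.5275,-.0073]),-22.
print(c,th)
if np.linalg.norm(c-[.5275,-.0073])<.01:
    w=pick(c,.033,th,zup=.12)
    if w>.035: place(SL[75],.0125,165,zup=.12)
env.reach(np.array([.45,-.3,.25]),best_rot(np.array([.45,-.3,.25]),90))
p,d=snap('top','t2.png');p2,d2=snap('side','s2.png')
cv2.imwrite('pics/t2c.png',cv2.resize(cv2.imread('pics/t2.png')[100:230,160:300],None,fx=4.3,fy=4.3,interpolation=cv2.INTER_CUBIC))
cv2.imwrite('pics/s2c.png',cv2.resize(cv2.imread('pics/s2.png')[110:270,140:340],None,fx=3.5,fy=3.5,interpolation=cv2.INTER_CUBIC))
for q in tops('top',.022,.034,12,p,d): print(q)
print(T_())
E
```

```text
pick t 13.4 w 0.0435 0.0435 fz [ 0.8 -0.4  0. ] [ 0.9 -0.4 -0.2]
place t 16.7 w 0.044 0.0441 f [-0.2  0.4 -0.8]
[array([ 0.5417, -0.0132]), array([ 0.5129, -0.0018])]
t 16.8
[ 0.5273 -0.0075] -21.59531044896773
pick t 19.9 w 0.0438 0.0438 fz [ 1.1 -0.1  1. ] [-1.2 -0.1  0.5]
place t 23.1 w 0.0438 0.0437 f [ 0.7  0.7 -0.2]
{'n': 46, 'c': array([0.6448, 0.0367]), 's': array([21.5, 12.7]), 'a': 19.9, 'z': 0.0279, 'mean': array([0.6447, 0.0367])}
{'n': 40, 'c': array([0.6382, 0.0663]), 's': array([23.9, 11.2]), 'a': 18.1, 'z': 0.0282, 'mean': array([0.6374, 0.066 ])}
{'n': 50, 'c': array([ 0.6001, -0.0159]), 's': array([21.6, 14.1]), 'a': 70.0, 'z': 0.0278, 'mean': array([ 0.5992, -0.0154])}
{'n': 45, 'c': array([0.5969, 0.1068]), 's': array([21.5, 11.6]), 'a': 78.3, 'z': 0.0283, 'mean': array([0.5963, 0.1067])}
{'n': 270, 'c': array([5.565e-01, 3.000e-04]), 's': array([67.9, 43.4]), 'a': 68.7, 'z': 0.0282, 'mean': array([0.5545, 0.003 ])}
{'n': 52, 'c': array([0.5665, 0.056 ]), 's': array([22.3, 13.3]), 'a': 69.4, 'z': 0.0285, 'mean': array([0.5657, 0.0561])}
{'n': 53, 'c': array([0.5674, 0.1148]), 's': array([22.2, 13.4]), 'a': 73.5, 'z': 0.0283, 'mean': array([0.5667, 0.115 ])}
{'n': 54, 'c': array([0.5376, 0.0668]), 's': array([22.6, 14.4]), 'a': 72.1, 'z': 0.0285, 'mean': array([0.5371, 0.0668])}
{'n': 232, 'c': array([0.5105, 0.0194]), 's': array([67.8, 44.3]), 'a': 68.3, 'z': 0.0278, 'mean': array([0.512 , 0.0196])}
{'n': 51, 'c': array([0.4658, 0.0333]), 's': array([21.2, 13.2]), 'a': 69.3, 'z': 0.0279, 'mean': array([0.4653, 0.0336])}
24.9
```

View pics/t2c.png

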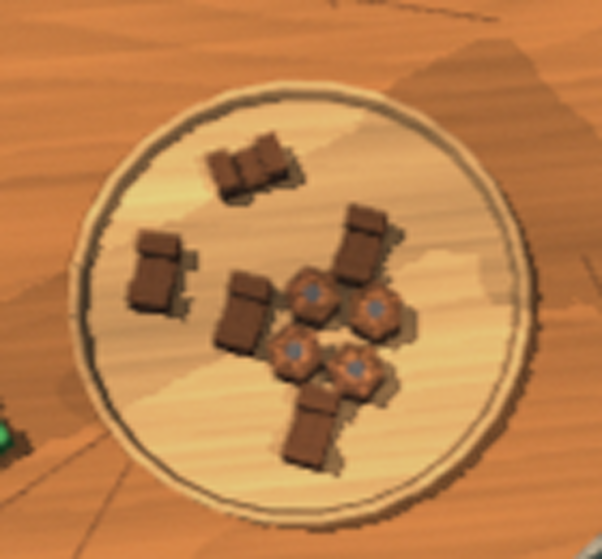

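View pics/s2c.png

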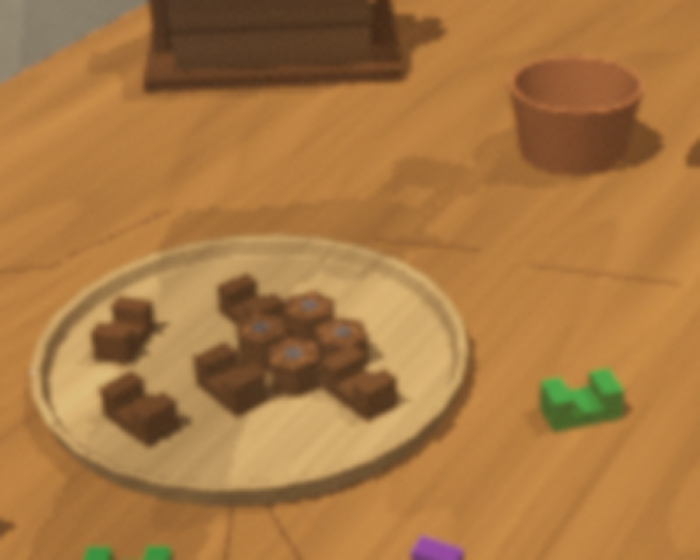

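```bash
cat >> h.py <<'E'
def hexes(cam,p=None,d=None,show=False):
    if d is None: p,d=viewer.read_camera(cam)
    P=cloud(cam,d);I=p.astype(int)
    m=(I[...,2]>I[...,0]-5)&(np.hypot(P[...,0]-T[0],P[...,1]-T[1])<.13)&(P[...,2]>.015)
    n,l,st,ce=cv2.connectedComponentsWithStats(m.astype(np.uint8))
    r=[]
    for i in range(1,n):
        if st[i,4]<3: continue
        c=P[l==i].mean(0)
        mm=(np.hypot(P[...,0]-c[0],P[...,1]-c[1])<.0172)&(abs(P[...,2]-c[2])<.004)&(I[...,0]<150)
        hc,a,w=hexang(P[mm][:,:2])
        r.append((np.round(c,4),np.round(hc,4),a,round(w,1)))
    return r
E
python3 - <<'E'
from h import *
for c in('top','side'):
    for r in hexes(c): print(c,*r)
    print([(round(r['score'],2),np.round(r['at'],3).tolist()) for r in tip_of(c,'hex1')])
E
```

```text
[(0.72, [0.541, -0.013, 0.011]), (0.72, [0.642, 0.052, 0.016]), (0.64, [0.522, 0.033, 0.018]), (0.59, [0.559, 0.016, 0.014]), (0.42, [0.512, -0.004, 0.014])]
[(0.61, [0.547, -0.019, 0.02]), (0.56, [0.526, 0.036, 0.022]), (0.55, [0.511, 0.002, 0.018]), (0.47, [0.554, 0.017, 0.02])]
```

```bash
sed -i 's/m=(I\[...,2\]>I\[...,0\]-5)&/m=(I[...,0]-I[...,2]<25)\&(I.sum(-1)>150)\&/' h.py
python3 - <<'E'
from h import *
p,d=viewer.read_camera('top');u,v=proj('top',[.559,.014,.028])[0].astype(int);print(u,v);print(p[v-4:v+5,u-4:u+5].tolist()[4])
for c in('top','side'):
    for r in hexes(c): print(c,*r)
E
```

```text
234 166
[[141, 87, 57], [125, 85, 61], [107, 82, 70], [105, 80, 66], [137, 87, 55], [130, 80, 48], [109, 68, 41], [103, 65, 40], [90, 63, 41]]
top [0.5567 0.0201 0.0293] [0.5572 0.0207] 37.0 29.5
top [ 0.5445 -0.0157  0.0282] [ 0.5444 -0.0144] 24.000000000000004 29.6
top [0.5231 0.0331 0.029 ] [0.5238 0.0337] 34.0 29.5
top [ 0.5094 -0.001   0.0278] [5.102e-01 2.000e-04] 43.0 29.7
```

```bash
python3 - <<'E'
from h import *
w=pick((.589,-.0115),.0095,69,zup=.11)
if w>.018: place(SL[315],.011,45,zup=.11)
p,d=viewer.read_camera('top'); print([x['c'] for x in tops('top',.022,.034,12,p,d) if x['c'][0]<.5])
w=pick((.4802,.0277),.0095,69,zup=.11)
if w>.018: place(SL[135],.011,45,zup=.11)
env.reach(np.array([.45,-.3,.25]),best_rot(np.array([.45,-.3,.25]),90))
p,d=snap('top','t3.png')
for r in hexes('top',p,d): print(*r)
for q in tops('top',.022,.034,12,p,d): print(q['c'],q['s'],q['a'])
cv2.imwrite('pics/t3c.png',cv2.resize(cv2.imread('pics/t3.png')[100:230,160:300],None,fx=4.3,fy=4.3,interpolation=cv2.INTER_CUBIC))
print(cupxy(),T_())
E
```

```text
pick t 29.2 w 0.0235 0.0237 fz [-0.2 -0.3  0.7] [ 0.2  0.7 -0.6]
place t 32.4 w 0.0239 0.0235 f [-0.1 -0.8 -0.5]
[array([0.4658, 0.0335])]
pick t 35.8 w 0.0239 0.0239 fz [-0.6  0.  -0.4] [-0.4  0.6 -0.2]
place t 39.0 w 0.0236 0.0238 f [-0.2 -0.   0.4]
[0.5554 0.0202 0.0288] [0.5554 0.021 ] 34.0 29.1
[ 0.5439 -0.0162  0.0287] [ 0.5435 -0.0146] 23.0 28.6
[0.5231 0.0331 0.0288] [0.5241 0.034 ] 44.0 29.2
[ 0.5091 -0.001   0.029 ] [0.5101 0.0007] 45.0 29.2
[0.6715 0.0479] [23.7 12.8] 19.1
[0.6617 0.0772] [24.7 12.7] 19.5
[ 0.6284 -0.0402] [21.8 12.8] 43.0
[ 0.6064 -0.018 ] [22.2 13.6] 44.6
[0.5967 0.1068] [22.3 13.7] 78.0
[0.5665 0.0564] [22.5 13. ] 71.1
[0.5395 0.0271] [31.3 63.9] 67.7
[0.5676 0.1152] [23.1 13.3] 74.9
[ 0.5432 -0.0144] [27.4 30.9] 84.4
[0.5377 0.0666] [23.  13.8] 71.7
[5.088e-01 3.000e-04] [29.6 29.8] 84.4
[0.5099 0.0792] [22.8 12.1] 42.1
[0.4879 0.1007] [21.8 12.9] 44.1
(array([ 0.50261241, -0.33016585]), np.float64(0.04661455453425567), [0.4989, -0.3336, -0.0001], 0.5) 40.7
```

View pics/t3c.png

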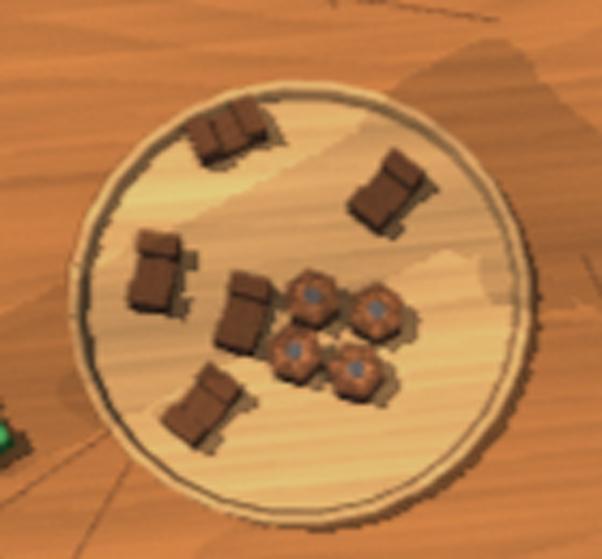

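The crop shows the bar I placed at the far side has been shoved against the far rim at (228,130), about 25 mm outward, probably the announced knock. The other bars sit at their slots and the four hexes stand at (312,297), (376,310), (296,353) and (356,372). I'll do the lower right hex first, then shuffle the bars, then pull the far bar back.

```bash
cat >> h.py <<'E'
def cupgood():
    out=[]
    for cam in('top','side'):
        p,d=viewer.read_camera(cam);P=cloud(cam,d);r=tip_of(cam,'cup')
        if not r: continue
        c0=np.array(r[0]['at'][:2])
        for _ in range(3):
            c=np.hypot(P[...,0]-c0[0],P[...,1]-c0[1]);cm=(c<.062)&(P[...,2]>.054)&(P[...,2]<.066)
            if cm.sum()<30: break
            c0,rr=fitcirc(P[cm][:,:2])
        else:
            print('cup',cam,np.round(c0,4),round(rr,4),round(r[0]['score'],2),np.round(r[0]['at'],3))
            if rr>.048 and rr<.0515: out.append(c0)
    return np.mean(out,0) if out else None
def park():
    q=np.array([.42,.30,.25]); env.reach(q,best_rot(q,90))
E
python3 - <<'E'
from h import *
w=pick((.5095-.0027,-.0003-.0011),.0095,113,zup=.15)
c=cupgood();print(c)
if c is not None and w>.024: place(c+[-.016,-.010],.069,0,zup=.14)
env.movel(np.array([c[0]-.016,c[1]-.01,.2]),rate=.25)
p,d=snap('top','t4.png')
for r in hexes('top',p,d): print(*r)
cv2.imwrite('pics/t4c.png',cv2.resize(cv2.imread('pics/t4.png')[100:230,160:300],None,fx=4.3,fy=4.3,interpolation=cv2.INTER_CUBIC))
for q in tops('top',.022,.034,12,p,d): print(q['c'],q['s'],q['a'])
E
```

```text
pick t 45.0 w 0.0313 0.0309 fz [ 0.3  0.7 -0. ] [ 1.  -0.3 -0.4]
cup top [ 0.5019 -0.3331] 0.0492 0.58 [ 0.498 -0.337 -0.001]
[ 0.50193151 -0.33305629]
place t 48.7 w 0.0307 0.0311 f [0.1 0.1 0.8]
```

View pics/t4c.png

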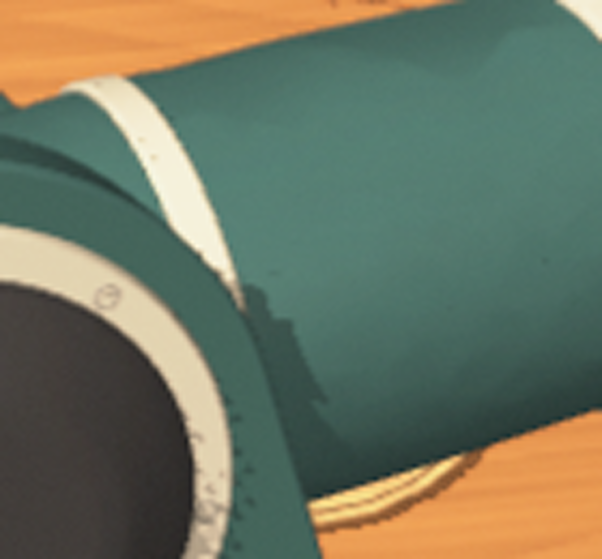

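The arm covers the tray in this picture, so I'll move it aside and look again.

```bash
python3 - <<'E'
from h import *
print(np.round(env.sense()['joint_positions'],2))
park();print(np.round(env.sense()['joint_positions'],2))
p,d=snap('top','t5.png')
for r in hexes('top',p,d): print(*r)
for q in tops('top',.022,.034,12,p,d): print(q['c'],q['s'],q['a'])
cupgood();print(T_())
E
```

```text
[-0.32  0.79  1.36  1.81 -0.82  1.25 -1.86]
[-1.06  0.2   0.43  1.91 -0.1   1.05 -2.16]
[0.5551 0.0202 0.0296] [0.5554 0.0213] 35.0 29.3
[ 0.5437 -0.0162  0.0294] [ 0.5434 -0.0146] 23.0 28.6
[0.5237 0.0332 0.0268] [0.5241 0.0341] 42.0 29.6
[0.6713 0.0477] [24.6 13. ] 19.3
[0.661  0.0769] [24.5 12.6] 18.5
[ 0.6281 -0.0393] [22.  12.7] 47.2
[ 0.6074 -0.0177] [23.9 13.5] 47.1
[0.5967 0.1072] [21.2 12. ] 80.8
[0.5662 0.0566] [23.  12.6] 69.5
[0.5395 0.0272] [31.7 63.5] 67.5
[0.5679 0.1156] [22.6 13.9] 78.4
[ 0.543  -0.0144] [27.4 31.4] 84.3
[0.5377 0.0671] [22.6 14. ] 69.6
[0.5101 0.0793] [23.4 12.9] 45.6
[0.4881 0.1012] [22.4 12.8] 44.8
cup top [ 0.5019 -0.3331] 0.0492 0.76 [ 0.5   -0.335  0.001]
cup side [ 0.5017 -0.3334] 0.0496 0.58 [ 0.501 -0.335 -0.001]
51.7
```

View pics/t5.png

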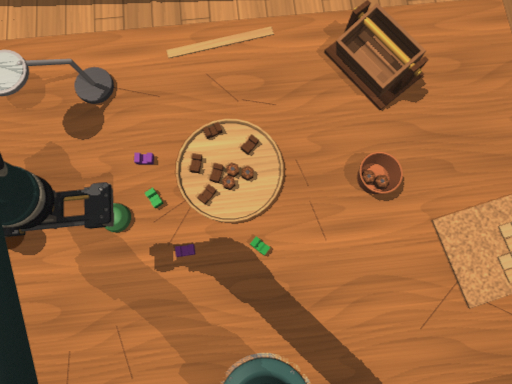

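The top picture shows two hexes in the cup at (376,178) and three left in the tray. The cup hasn't moved.

```bash
cat >> h.py <<'E'
def neutral(az):
    env.goto_joints(np.array([-az,.468,0,1.603,0,1.071,0]))
def chk():
    q=np.round(env.sense()['joint_positions'],2); print('q',q); return q
E
python3 - <<'E'
from h import *
neutral(.3)
w=pick((.4991,.0902),.0095,45,zup=.11); chk()
if w>.018: place(SL[195],.011,105,zup=.11)
chk()
w=pick((.552,.0618),.0095,-19.5,zup=.11)
if w>.035: place(SL[135],.011,45,zup=.11)
chk()
park()
p,d=snap('top','t6.png')
for r in hexes('top',p,d): print(*r)
for q in tops('top',.022,.034,12,p,d): print(q['c'],q['s'],q['a'])
print(T_())
cv2.imwrite('pics/t6c.png',cv2.resize(cv2.imread('pics/t6.png')[100:230,160:300],None,fx=4.3,fy=4.3,interpolation=cv2.INTER_CUBIC))
E
```

```text
pick t 57.1 w 0.0237 0.024 fz [-0.2  0.5 -0. ] [-0.1  0.2 -0.3]
q [-0.16  0.38 -0.1   2.03  0.06  0.74  0.49]
place t 60.8 w 0.0239 0.024 f [ 0.2  0.6 -0.2]
q [ 0.19  0.35 -0.32  2.09  0.16  0.72  1.6 ]
pick t 64.0 w 0.0439 0.0435 fz [-0.5 -0.3  1.6] [ 0.8 -0.2 -1.3]
place t 67.3 w 0.0439 0.0438 f [-0.  -1.3 -0.1]
q [ 0.71  0.88 -1.34  1.98  0.97  1.14  2.87]
[0.5557 0.0202 0.0277] [0.5547 0.0206] 35.0 27.7
[ 0.5436 -0.0162  0.0299] [ 0.5435 -0.0147] 24.000000000000004 28.5
[0.5231 0.0331 0.0289] [0.5237 0.0332] 34.0 28.7
[0.6718 0.0479] [24.1 12.7] 19.4
[0.6613 0.0769] [25.4 12.7] 20.2
[ 0.6283 -0.0398] [21.4 13. ] 45.7
[ 0.6075 -0.0178] [21.7 13.1] 44.8
[0.5966 0.1069] [21.5 11.6] 78.8
[0.5384 0.0266] [29.9 62.9] 67.3
[0.5676 0.1149] [22.1 13.3] 73.7
[ 0.5416 -0.0142] [27.5 28.8] 83.8
[0.5101 0.1006] [10.3 23.7] 44.6
[0.4925 0.0118] [12.8 23.1] 10.0
[0.4885 0.0797] [12.8 23. ] 40.7
[0.4631 0.0038] [12.7 23.6] 16.2
69.3
```

View pics/t6c.png

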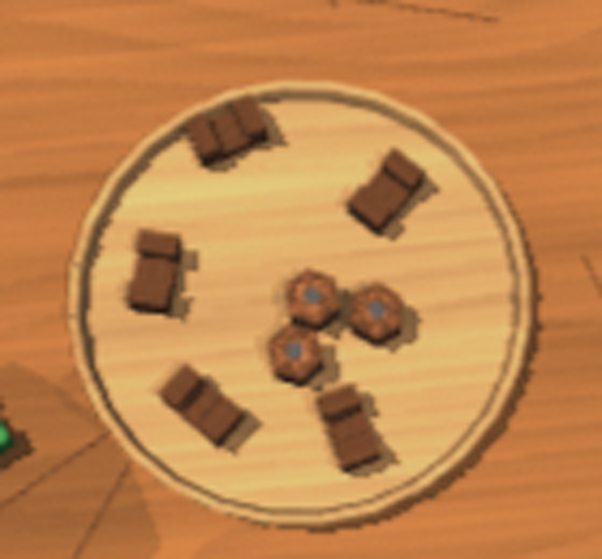

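The crop shows the near bars at (350,428) and (208,405) well placed. Three hexes are left near the middle, and the far bar is still against the rim. Next I'll set the right-hand hex in the right slot and pull the far bar back.

```bash
python3 - <<'E'
from h import *
neutral(.0)
w=pick((.5438,-.0172),.0095,23,zup=.11);chk()
if w>.024: place(SL[255],.011,-15,zup=.11)
neutral(.1)
w=pick((.6650,.0618),.0197,109.5,zup=.11)
if w>.035: place(SL[15],.0212,105,zup=.11)
chk()
neutral(.1);park()
p,d=snap('top','t7.png')
for r in hexes('top',p,d): print(*r)
for q in tops('top',.022,.034,12,p,d): print(q['c'],q['s'],q['a'])
print(T_())
cv2.imwrite('pics/t7c.png',cv2.resize(cv2.imread('pics/t7.png')[100:230,160:300],None,fx=4.3,fy=4.3,interpolation=cv2.INTER_CUBIC))
E
```

```text
pick t 74.1 w 0.0301 0.0301 fz [-0.8  1.5  0.7] [ 0.3  0.  -2.1]
q [ 0.05  0.43 -0.1   1.94  0.06  0.77  0.32]
place t 77.3 w 0.0292 0.03 f [-0.   0.7 -0.5]
pick t 81.5 w 0.0435 0.0437 fz [ 0.1 -0.3  0.9] [-0.9 -0.1  0.3]
place t 84.1 w 0.0435 0.0437 f [ 1.   1.  -0.1]
q [-0.34  0.58  0.28  1.71 -0.2   0.88 -1.28]
[0.5551 0.0202 0.0298] [0.5556 0.0213] 36.0 28.9
[ 0.5371 -0.0529  0.0302] [ 0.538  -0.0522] 43.0 29.4
[0.5239 0.0336 0.0272] [0.5239 0.0337] 43.0 29.2
[0.6477 0.0376] [22.7 12.6] 20.0
[0.6399 0.0672] [22.6 12.8] 16.1
[ 0.6286 -0.0397] [21.2 11.8] 41.6
[ 0.6068 -0.0183] [22.1 13.3] 45.3
[0.5963 0.1073] [22.4 12.6] 78.4
[0.539  0.0267] [30.3 64. ] 68.1
[0.5676 0.1153] [23.8 12.7] 76.6
[ 0.5373 -0.0525] [30.  29.6] 82.5
[0.5105 0.1012] [11.9 23.3] 46.3
[0.4925 0.012 ] [11.8 23.5] 14.0
[0.4886 0.0798] [13.2 23.6] 43.8
[0.4635 0.004 ] [13.2 23.5] 14.9
86.6
```

View pics/t7c.png

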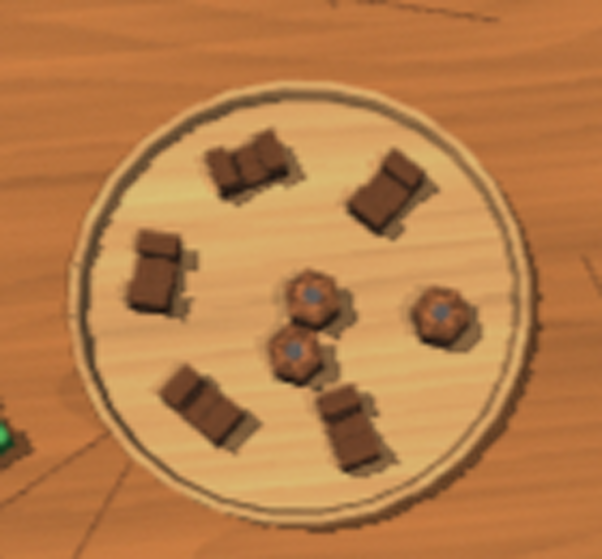

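The crop shows all six outer slots filled: five bars, plus the hex at (441,315). The two middle hexes remain at (312,297) and (296,353). The upper one becomes the third cup hex, and the lower one goes to the tray middle.

```bash
python3 - <<'E'
from h import *
neutral(.05)
w=pick((.5575,.0208),.0095,98,zup=.15);chk()
c=cupgood();print(c)
if c is not None and w>.024:
    place(c+[.015,-.010],.069,0,zup=.14)
    neutral(-.1)
    w=pick((.5239,.0335),.0095,-17,zup=.11)
    if w>.024: place(SL['c'],.011,45,zup=.11)
neutral(.1);park()
p,d=snap('top','t8.png');snap('side','s8.png')
for r in hexes('top',p,d): print(*r)
for q in tops('top',.022,.034,12,p,d): print(q['c'],q['s'],q['a'],q['z'])
cupgood();print(T_())
cv2.imwrite('pics/t8c.png',cv2.resize(cv2.imread('pics/t8.png')[100:240,160:420],None,fx=3,fy=3,interpolation=cv2.INTER_CUBIC))
E
```

```text
pick t 92.4 w 0.0302 0.0301 fz [-0.1  0.4 -0.3] [-0.2  0.3  0.5]
q [-0.33  0.39  0.29  1.91 -0.14  0.86 -1.4 ]
cup top [ 0.502  -0.3332] 0.0492 0.93 [ 0.499 -0.334  0.001]
cup side [ 0.5018 -0.3334] 0.0494 0.85 [ 0.504 -0.336 -0.002]
[ 0.50187232 -0.33328379]
place t 96.2 w 0.0304 0.03 f [-1.4 -0.3 -0. ]
pick t 101.6 w 0.03 0.0303 fz [-0.9 -0.4  0.2] [ 0.2 -0.3 -0.8]
place t 105.2 w 0.0304 0.0304 f [-0.4  0.3 -1.1]
[0.5598 0.029  0.029 ] [0.5603 0.0297] 38.0 29.5
[ 0.5371 -0.053   0.0284] [ 0.5378 -0.0523] 49.0 28.9
[0.6475 0.0374] [22.9 12.6] 14.6 0.0281
[0.64   0.0673] [22.6 12.8] 15.6 0.0288
[ 0.6284 -0.0396] [21.8 12.8] 49.7 0.0274
[ 0.6075 -0.0174] [23.4 13.8] 44.1 0.0275
[0.5971 0.1072] [22.2 12.8] 76.1 0.028
[0.5604 0.0298] [30.9 29.1] 67.9 0.0283
[0.5675 0.1155] [23.1 13.2] 76.2 0.028
[ 0.5372 -0.0517] [29.4 29.8] 20.5 0.0283
[0.5108 0.1014] [12.6 23. ] 45.5 0.0282
[0.4922 0.0119] [11.7 23.5] 14.2 0.0285
[0.4882 0.0795] [13.2 22.9] 41.1 0.0283
[0.4633 0.0038] [12.8 23.7] 16.2 0.0279
cup top [ 0.5019 -0.3331] 0.0492 0.66 [ 0.5   -0.335  0.002]
cup side [ 0.5021 -0.3329] 0.0494 0.92 [ 0.503 -0.336 -0.001]
107.4
```

View pics/t8c.png

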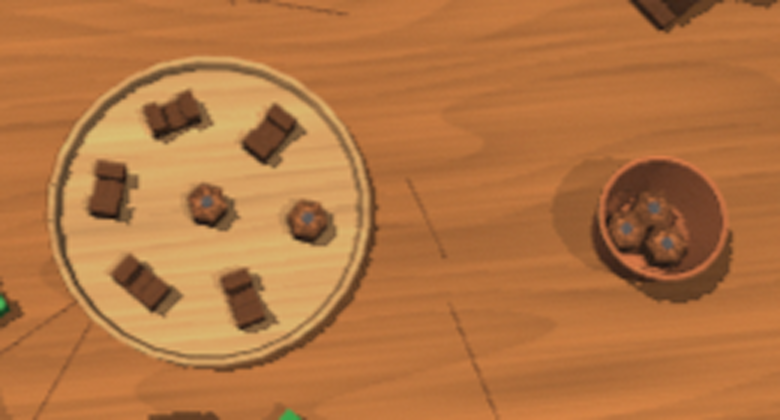

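View pics/s8.png

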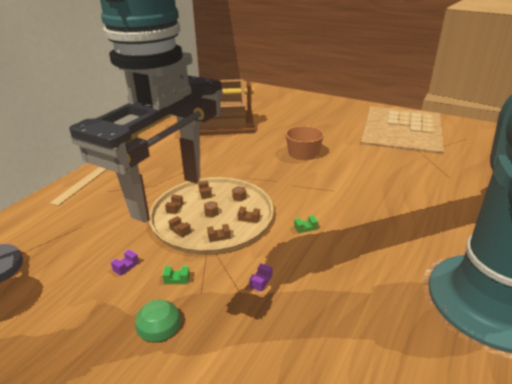

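The crop shows three hexes in the upright cup at (628,230), (655,208) and (667,243), and seven flat pieces spread over the tray. In the side view the paperweight is at (158,321), the same pixel as before. I'm handing the job in.

```bash
python3 - <<'E'
from h import *
from scipy.spatial.distance import pdist
c=np.array([[.6437,.0523],[.618,-.0285],[.5823,.1113],[.56,.0293],[.5372,-.0524],[.4995,.0904],[.4778,.0079]])
print('min spacing',pdist(c).min(),np.round(c-T,3).tolist())
print(workorder.finish_job(),T_())
E
```

```text
min spacing 0.08188308738683461 [[0.084, 0.023], [0.058, -0.057], [0.023, 0.082], [0.0, 0.0], [-0.022, -0.081], [-0.06, 0.062], [-0.082, -0.021]]
the job is handed in; nothing more can be done
the job is handed in; nothing more can be done
```

I broke up the heap and handed the job in just after 107 s of the 210 s limit; no verdict came back. Three hexes went into the copper cup. The other two hexes and all five bars are spread in the tray, one in the middle and six in a ring about 85 mm out.

**Last checks:**
- **Cup:** the final picture shows exactly three hexes in it. It stands upright and has not moved: both cameras put it within 0.5 mm of its first position.
- **Tray:** all seven pieces lie flat, with tops at about 28 mm. The smallest distance between middles is 82 mm, and a piece lies 81 to 84 mm out towards each of the four sides.
- **Paperweight:** it sits at the same pixel in the side view as before. The arm partly hid it from the top camera at the end, so I checked it in that one view only.

**What went wrong on the way:** one bar I had already placed was found about 25 mm further out, against the far rim, probably the announced knock. I gripped it again above the rim and put it back.

**Disagreements:** the networks sometimes named a bar as a hex, and once a cup fit was off because the arm hid part of the cup. I took positions from the depth measurements instead.

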